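# Strap down the sprung length gauge and hold it at its mark

### The job

A telescoping length gauge lies in a cradle on the bench. Press its two hinged straps down until their catches hold them fully shut over the tube, and only then pull the sprung rod out by its upright knob until the rod's pointer stands level with the tooth of the sliding length mark. Finish while still gripping the knob and holding the rod at the mark against its spring; do not shift the mark, and leave the other things on the bench alone.

Things in the scene. Friction and masses are not known exactly. Their poses are not given: they have to be found in the camera images.
- cradle: Fixed dark steel cradle plate, 98 x 262 mm, 8 mm thick, that carries the whole gauge. Origin on the bench (z = 0) under the middle of the tube. Its +z is up; the rod is pulled out along its -y; the strap hinges are on its +x side, the catches, press tabs, pointer and length mark on its -x side. The plate reaches from x -49 to +49 mm and from y +65 to -197 mm.
- outer_tube: Square steel tube 25 x 110 x 25 mm, loose, lying in the cradle between low side rails and end stops with about 1 mm of play. Origin at the centre of its underside; its y axis runs along the tube, parallel to the cradle's.
- rear_strap (a joint): Hinge of the strap over the rear half of the tube (cradle y = +34 mm; strap 18 mm wide, steel). 0 = fully shut, grows as it opens (rad, at most 0.75). A weak spring lifts the strap; near shut its nose snaps under a sprung catch and stays at 0. It starts open. Pushing it over the catch takes about 4 N on the tab.
- front_strap (a joint): Hinge of the strap over the front half of the tube (cradle y = -34 mm, nearer the knob); same as rear_strap.
- rear_strap_tab (a point): Point on the upper face of the rear strap's press tab, 6 mm from the tab's free end; press here. It moves with the strap: at the shut position it lies at cradle x = -36, y = +34, z = 39.5 mm. The hinge axis is parallel to cradle y through x = +24, z = 20 mm.
- front_strap_tab (a point): Same point on the front strap: at the shut position at cradle x = -36, y = -34, z = 39.5 mm.
- pull_rod (a joint): How far the 14 mm square rod is pulled out of the tube along cradle -y: 0 = fully in (start), hard end stop at 0.095 m. A spring pulls it in: 3.3 N at 0, growing by 1.1 N per cm.
- pull_knob: Upright round dark steel pull knob on the rod's end, diameter 24 mm, standing from 12 to 72 mm above the bench, with a small pointer at its foot towards cradle -x. The body's axes are parallel to the tube's; its origin is that of the rod, not the knob: use point knob_top.
- knob_top (a point): Centre of the knob's top face, 72 mm above the bench. With the rod fully in it lies at cradle x = 0, y = -100 mm. Grip the knob 10 to 25 mm below this.
- pointer_tip (a point): Tip of the rod's pointer, at the knob's foot: 25.5 mm from the knob's axis towards cradle -x, same cradle y as the knob's axis, 25.5 mm above the bench.
- mark_tip (a point): Tip of the tooth of the sliding length mark, a small aluminium block (14 x 16 mm, top 33 mm above the bench) on the rail beside the rod, at cradle x = -30 mm; the tooth points to the rod. It lies at cradle y between -140 and -175 mm and stays where it is unless pushed. The rod is at the mark when pointer_tip has the same cradle y as mark_tip; the pointer passes 4.5 mm clear of the tooth.
- steel_block: Bystander: bare steel block 40 x 50 x 40 mm on the bench on the cradle's hinge side. Origin at the centre of its underside.
- hex_nut: Bystander: large dark hex nut, 33 mm wide, 14 mm high, on the hinge side. Origin at the centre of its underside.
- hex_bolt: Bystander: steel bolt 80 mm long lying on the bench on the catch side of the cradle. Origin under its middle.

How it is judged:
On the way:
1. both straps are pressed shut and held by their catches, the rod still in (value of joint each of rear_strap, front_strap below 0.08 rad and value of joint pull_rod below 0.015 m), for 0.2 s.
At the end, for the whole second after the job is handed in: Both straps are held shut (each joint under 0.08 rad), the pointer is within 5 mm of the length mark's tooth along the rod and still (under 10 mm/s), the fingers press on the knob with more than 2 N, and the tube lies level in its cradle (tilt under 0.06 rad) (value of joint each of rear_strap, front_strap below 0.08 rad and y of pointer_tip in the frame of mark_tip between -0.005 and 0.005 m and velocity of joint pull_rod between -0.01 and 0.01 m/s and contact force between the fingers and pull_knob above 2 N and angle between outer_tube's own z axis and vertical below 0.06 rad); the arm keeps its last pose, push and grip.
It fails at once if the rod was pulled out (over 15 mm) while a strap was not shut (value of joint pull_rod above 0.015 m and value of joint any of rear_strap, front_strap above 0.15 rad).
It fails at once if the length mark was shifted by more than 4 mm (distance of mark_tip from where it was at the start of the episode above 0.004 m).
It fails at once if a bystander was moved by more than 30 mm (distance of any of steel_block, hex_nut, hex_bolt from where it was at the start of the episode above 0.03 m).
It also fails if it takes over 51 s, if anything falls off the work surface, if the arm or the gripper's body presses on something with over 40 N, if the wrist force passes 120 N, or if a joint passes its speed limit or range.

### The arm

A 6-joint arm with a two-finger parallel gripper is mounted at the origin on the work surface; the furniture and walls round the work are solid. World frame = base frame: x ahead of the robot, y to its left, z up, the work surface at z = 0. Lengths are in m, angles in rad, forces in N, time in s.
With the tool pointing down it reaches from about 0.325 to 0.9 m from the base axis. Payload 6.1 kg.
Tool frame: the origin (TCP) lies at the centre of the arm's flange, where the gripper is bolted on; the fingertips stand 173 mm ahead of it and the grasp point (between the pads) lies 155 mm ahead of it; y points along the fingers, x is the direction in which the jaws open and shut, and the axes are right-handed (so a half turn about y gives the same grasp; the last joint's range is limited). The gripper opens to 85 mm and grips with 20 to 120 N. Pads are 22 mm wide; open, the fingers measure 114 mm over their backs; the gripper's body (76 mm by 85 mm) begins 54 mm behind the grasp point. The pads swing forward as they close: fully open they stand 13 mm farther back than shut.
Start: joints at [1.135, 0.22, 1.526, -0, 1.395, -0.126], TCP at [0.191, 0.595, 0.405] pointing down, gripper open.
Joint ranges: [-2.98, 2.98], [-0.91, 2.08], [0.09, 2.57], [-1.24, 4.39], [0.2, 2.65], [-2.68, 2.68]. Speed limits (rad/s): [2.57, 2.57, 3.01, 3.14, 3.14, 3.14].

### API

Orientations are given as a unit quaternion [w, x, y, z].
In Python, from workcell import robot, optics, hand_in gives the robot as it stands.
- The arm moves only by the shell command python3 -m jog 'ROWS' [OPENING] [FORCE]. ROWS is text: rows parted by semicolons, each of 4 numbers parted by spaces: the shift along the tool's x, y, z in m, then the turn about the tool's y in degrees. A call has 1 to 20 rows; each row shifts and turns the commanded pose from where the row before left it, along the tool's axes as they then stand; what a row does not reach is not made up. A row lasts 1/8 s, in which the tool goes at most 62.5 mm and 10.7 degrees, less where a joint would pass 70% of its speed; a pose out of reach is approached as far as the arm can. A call with a gripper value outside its range is refused whole. OPENING is the opening, from -1 (shut) to 1 (fully open), so that 0 is half open, set as the call begins (- or left out, the last holds). The fingers move at their own pace and stop on an object; FORCE is the grip in N (left out, the last holds). Time passes only in rows, so rows that do not move let the fingers close. It gives the time, the measured TCP pose, the force and the opening at its end, in the units of the state.
- robot.observe(): the state, without advancing time (a new reading comes with each control period).
- optics.capture(name): name is "scene" or "top" or "wrist"; returns a dict with "color" (420x560x3 uint8, red, green, blue), "vfov" (degrees; the focal length in pixels is half the picture's height over the tangent of half this angle, whatever the lens; pixels are square), "cx", "cy" (the principal point, pixels), "distortion" ([k1, k2, p1, p2, k3] as OpenCV has them; the pictures are not rectified), "R" (3x3) and "t" (3): a world point X has camera coordinates R X + t. Camera axes: x right, y down, z forward; pixel columns grow to the right and rows downward; lengths in m; the calibration is good to about 2 mm. A picture is of the moment at which its call begins. There is no depth.
- hand_in(): hands the job in, once; it reports no verdict.
The state is a dict: "clock": time; "q": joint angles; "joint_velocities": joint speeds; "joint_torque": joint torques, N m; "tool_pos": TCP position; "ee_rot": TCP orientation; "force": force on the tool from outside, world axes, zero at the start; "wrist_torque": the same for the moment, N m; "grip_width": opening from 0.0 (shut) to 1.0 (fully open).
Only numpy, scipy, OpenCV 4.12 (cv2) and the standard library are available. Lean on these libraries where they do the work, as an engineer would, in place of code of your own. Each camera call takes 0.05 s, during which the arm holds its last target.

## Working session

There is one attempt and no reset: what is moved stays moved. The work goes in short steps, Python scripts to look and compute and a shell command to move; the robot and the scene stay as the last step left them, time stands still between calls to the robot, and variables do not carry over. Pictures are saved under pics/ and viewed, and the job is handed in when it is done.

```bash
ls; mkdir -p pics; python3 - <<'E'
from workcell import robot, optics
import cv2
print(robot.observe())
for n in ["scene","top","wrist"]:
    c=optics.capture(n); cv2.imwrite(f"pics/{n}0.png",c["color"][:,:,::-1])
    print(n,{k:v for k,v in c.items() if k!="color"})
E
```

```text
pics
{'clock': 0.0, 'q': array([ 1.13489605e+00,  2.21228700e-01,  1.52760412e+00,  1.49719905e-06,
        1.39467610e+00, -1.26126248e-01]), 'joint_velocities': array([ 0.00014693, -0.00053555, -0.00054841,  0.00075448,  0.00059413,
        0.00081217]), 'joint_torque': array([-2.90622875e-04, -4.96913338e+01, -3.89393771e+01, -1.94612799e-04,
        1.09488505e-02, -4.87336865e-05]), 'tool_pos': array([0.19043392, 0.59500442, 0.40360101]), 'ee_rot': array([-0.57082155,  0.57147547,  0.4162866 , -0.41747337]), 'force': array([-0.80859428, -0.86810552,  1.25728959]), 'wrist_torque': array([-0.00587137,  0.00908944, -0.00061179]), 'grip_width': 0.9991567816152847}
scene {'vfov': 43.40989158978894, 'cx': 278.47841786875233, 'cy': 205.4119988363571, 'distortion': array([0.00677617, 0.        , 0.        , 0.        , 0.        ]), 'R': array([[-0.86506037, -0.50135904,  0.01759749],
       [-0.39887851,  0.66611664, -0.63022579],
       [ 0.30424741, -0.55220262, -0.77621246]]), 't': array([0.48170481, 0.18415732, 0.79747595])}
top {'vfov': 43.75050763936787, 'cx': 278.2468694022086, 'cy': 198.0205687915327, 'distortion': array([-0.19899521,  0.        ,  0.        ,  0.        ,  0.        ]), 'R': array([[-0.01139926, -0.99936946, -0.03362638],
       [-0.99351786,  0.01512344, -0.11266564],
       [ 0.11310314,  0.03212411, -0.99306381]]), 't': array([0.09035249, 0.50402101, 0.90366162])}
wrist {'vfov': 66.84139403209446, 'cx': 274.8889709732295, 'cy': 211.56041717266277, 'distortion': array([-0.03120375,  0.        ,  0.        ,  0.        ,  0.        ]), 'R': array([[ 0.30540273,  0.9522209 , -0.00212939],
       [ 0.91372651, -0.29242566,  0.28211894],
       [ 0.26801686, -0.08810558, -0.95937707]]), 't': array([-0.62542503, -0.03566068,  0.37944917])}
```

View pics/scene0.png

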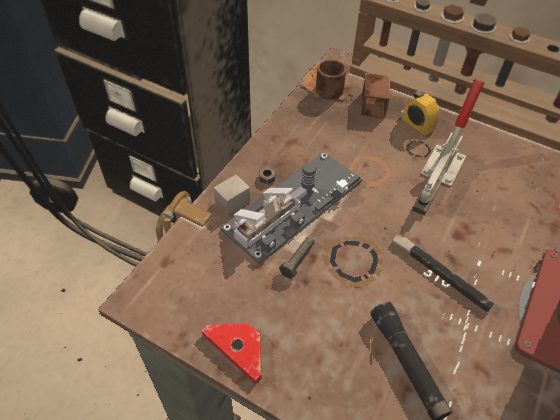

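View pics/top0.png

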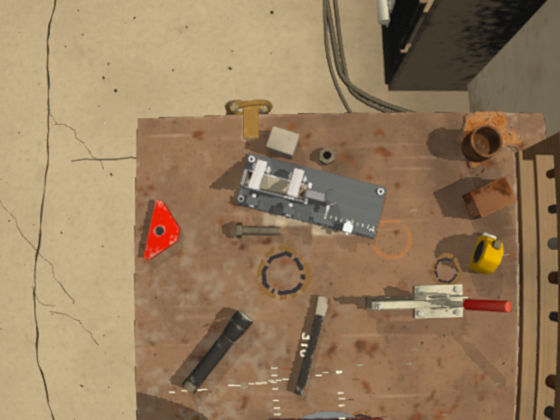

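View pics/wrist0.png

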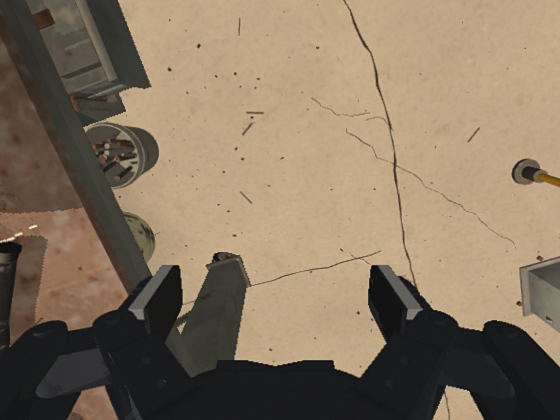

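```bash
python3 - <<'E'
import cv2
a=cv2.imread("pics/top0.png")[140:250,225:400]; cv2.imwrite("pics/topc.png",cv2.resize(a,None,fx=4.5,fy=4.5,interpolation=cv2.INTER_CUBIC))
a=cv2.imread("pics/scene0.png")[140:290,200:375]; cv2.imwrite("pics/scenec.png",cv2.resize(a,None,fx=4,fy=4,interpolation=cv2.INTER_CUBIC))
E
```

```text
(no output)
```

View pics/topc.png

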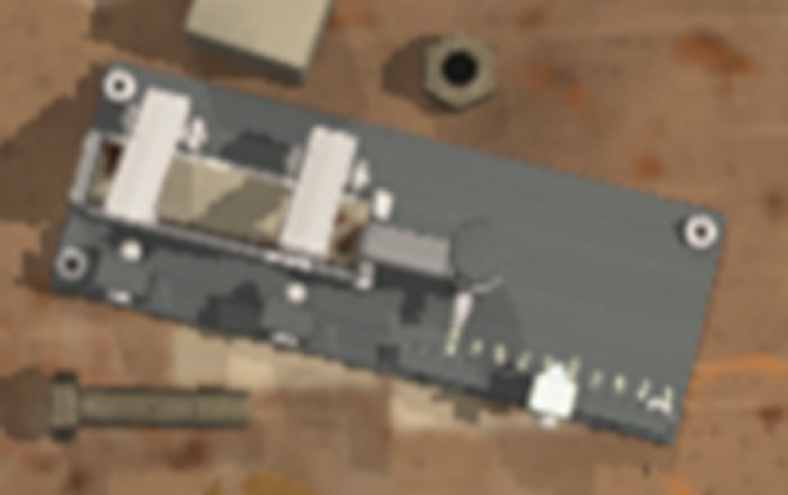

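View pics/scenec.png

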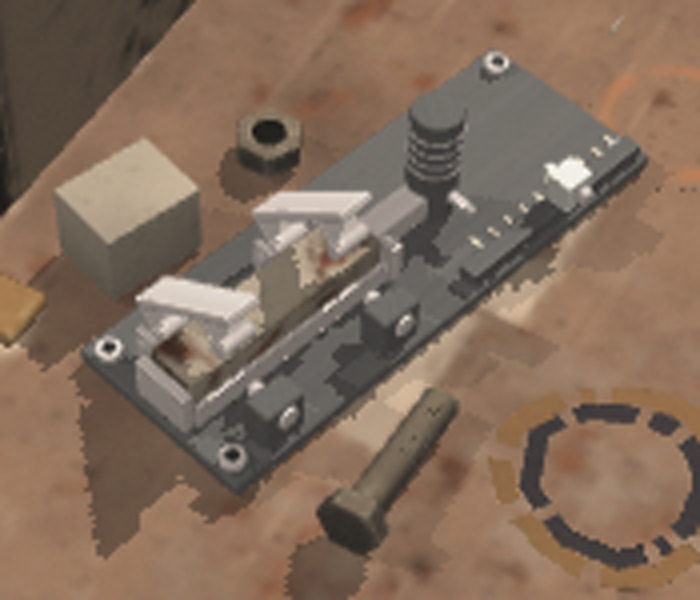

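```bash
cat > h.py <<'E'
import numpy as np, cv2
from scipy.optimize import least_squares
def K(c):
    h=c["color"].shape[0] if "color" in c else 420
    f=h/2/np.tan(np.radians(c["vfov"])/2)
    return np.array([[f,0,c["cx"]],[0,f,c["cy"]],[0,0,1.]])
def proj(c,P):
    P=np.asarray(P,float).reshape(-1,3)
    return cv2.projectPoints(P,cv2.Rodrigues(np.array(c["R"]))[0],np.array(c["t"]),K(c),np.array(c["distortion"]))[0].reshape(-1,2)
def unproj(c,uv,z):
    n=cv2.undistortPoints(np.array(uv,float).reshape(-1,1,2),K(c),np.array(c["distortion"])).reshape(-1,2)
    R=np.array(c["R"]);t=np.array(c["t"]);o=-R.T@t
    d=np.c_[n,np.ones(len(n))]@R
    return o+d*((z-o[2])/d[:,2])[:,None]
def cw(p,P):
    P=np.asarray(P,float).reshape(-1,3); x,y,a=p; c,s=np.cos(a),np.sin(a)
    return np.c_[x+c*P[:,0]-s*P[:,1], y+s*P[:,0]+c*P[:,1], P[:,2]]
def wc(p,P):
    P=np.asarray(P,float).reshape(-1,3); x,y,a=p; c,s=np.cos(a),np.sin(a)
    d=P-[x,y,0]; return np.c_[c*d[:,0]+s*d[:,1],-s*d[:,0]+c*d[:,1],P[:,2]]
E
python3 - <<'E'
from h import *
from workcell import optics
T=optics.capture("top");S=optics.capture("scene")
C=np.array([[49,65,8],[-49,65,8],[-49,-197,8],[49,-197,8]])/1e3
t=np.array([[107,63],[52,288],[675,443],[723,212]])/4.5+[225,140]
s=np.array([[85,350],[241,487],[645,158],[492,52]])/4+[200,140]
for nm,use in(("top",(1,0)),("scene",(0,1)),("both",(1,1))):
    f=lambda p:np.r_[use[0]*(proj(T,cw(p,C))-t).ravel(),use[1]*(proj(S,cw(p,C))-s).ravel()]
    r=least_squares(f,[.5,.0,0.2]);print(nm,r.x,np.round(r.fun,1))
p=r.x
print("mark top",wc(p,unproj(T,(np.array([[553,392],[558,363]])/4.5+[225,140]),.033))*1e3,wc(p,unproj(S,(np.array([[570,172],[552,160]])/4+[200,140]),.033))*1e3)
print("knob",wc(p,unproj(S,np.array([[437,110]])/4+[200,140],.072))*1e3)
from workcell import robot
from scipy.spatial.transform import Rotation as R
q=robot.observe()["ee_rot"];print(R.from_quat(np.r_[q[1:],q[0]]).as_matrix().round(3))
print(cw(p,np.array([[-36,34,39.5],[-36,-34,39.5],[0,-100,72]])/1e3))
E
```

```text
top [ 0.52781391  0.08769424 -0.25538056] [-0.1 -0.6 -1.1  0.6  0.   0.3  1.2 -0.4 -0.  -0.  -0.  -0.   0.  -0.
 -0.  -0. ]
scene [ 0.52569601  0.09120589 -0.25924061] [-0.   0.  -0.   0.  -0.   0.  -0.   0.  -1.4  0.4 -0.3  1.2  1.7 -0.9
  0.2 -1.7]
both [ 0.52689998  0.08909866 -0.25662168] [-0.8 -0.1 -1.9  1.  -0.8  0.9  0.4  0.3 -1.3 -0.6 -0.1 -0.1  1.4 -2.1
 -0.1 -2.7]
mark top [[ -40.68484662 -143.13709915   33.        ]
 [ -29.10461154 -142.41811205   33.        ]] [[ -44.34878685 -141.00207031   33.        ]
 [ -34.17232401 -140.70210686   33.        ]]
knob [[ -1.27348811 -97.80078386  72.        ]]
[[ 0.305 -0.    -0.952]
 [ 0.952 -0.001  0.305]
 [-0.001 -1.     0.   ]]
[[ 0.50070856  0.13112258  0.0395    ]
 [ 0.48344919  0.06534938  0.0395    ]
 [ 0.50151855 -0.00762664  0.072     ]]
```

```bash
cat >> h.py <<'E'
from scipy.spatial.transform import Rotation as Rot
def toolR(st):
    q=st["ee_rot"];return Rot.from_quat(np.r_[q[1:],q[0]]).as_matrix()
def delta(st,tip,L=.173):
    "tool-axis shift to put the point L ahead of TCP at world tip"
    M=toolR(st); return M.T@(np.asarray(tip).ravel()-(st["tool_pos"]+L*M[:,1]))
def yawc(st,p):
    x=toolR(st)[:,0]; return np.degrees(np.arctan2(x[1],x[0]))-(90+np.degrees(p[2]))
P0=np.array([.5269,.0891,-.2566])
E
python3 - <<'E'
from h import *
from workcell import robot,optics
st=robot.observe();c=optics.capture("wrist")
cam=-c["R"].T@c["t"];M=toolR(st)
print("cam in tool",M.T@(cam-st["tool_pos"]),(M.T@c["R"].T).round(3))
print(yawc(st,P0))
for z in(.13,.2): print(delta(st,cw(P0,[[-.0066,.034,z]])))
E
```

```text
cam in tool [0.00155869 0.0309497  0.07247817] [[ 1.    -0.    -0.001]
 [ 0.    -0.282  0.959]
 [-0.001 -0.959 -0.282]]
-3.0500576317623285
[-0.34551008  0.10143169 -0.46628406]
[-0.34557508  0.03143172 -0.46627577]
```

```bash
python3 -m jog '-0.029 0.003 -0.039 0;-0.029 0.003 -0.039 0;-0.029 0.003 -0.039 0;-0.029 0.003 -0.039 0;-0.029 0.003 -0.039 0;-0.029 0.003 -0.039 0;-0.029 0.003 -0.039 0;-0.029 0.003 -0.039 0;-0.029 0.003 -0.039 0;-0.029 0.003 -0.039 0;-0.029 0.003 -0.039 0;-0.027 0 -0.037 -3;0 0 0 0;0 0 0 0' -1 30; python3 - <<'E'
from h import *
from workcell import robot,optics
st=robot.observe();c=optics.capture("wrist");cv2.imwrite("pics/w1.png",c["color"][:,:,::-1])
print(yawc(st,P0),st["force"])
tip=st["tool_pos"]+.173*toolR(st)[:,1];print(wc(P0,tip)*1e3)
th=.75
for y in(34,-34):
  print(proj(c,cw(P0,[[-.0066,y/1e3,.075],[-.036,y/1e3,.0395]])))
print(proj(c,cw(P0,np.array([[0,-100,72],[49,65,8],[-49,65,8],[-49,-197,8],[49,-197,8]])/1e3)))
E
```

```text
clock: 2.05
tool_pos: [0.5286, 0.1238, 0.3715]
ee_rot: [0.561, -0.56, -0.431, 0.432]
force: [-0.5, 0.6, -1.2]
grip_width: -0.0
-0.1045818995760186 [-0.45419919  0.62508355 -1.24165114]
[[ -7.29341287  34.03008532 198.50906997]]
[[273.15603441 206.02958952]
 [273.23433651 166.16504912]]
[[194.75577016 206.22205171]
 [201.56670937 166.41345777]]
[[122.16148559 212.69943681]
 [301.42707043 238.08835652]
 [303.400487   149.11316611]
 [ 52.98736555 150.69199087]
 [ 69.72501103 238.25702478]]
```

View pics/w1.png

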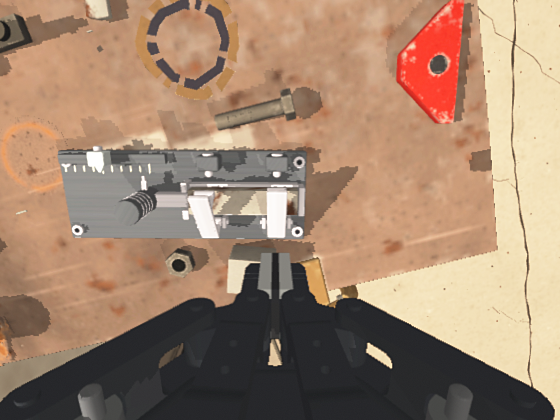

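```bash
python3 - <<'E'
import cv2
a=cv2.imread("pics/w1.png")[135:245,45:320]; cv2.imwrite("pics/w1c.png",cv2.resize(a,None,fx=2.9,fy=2.9,interpolation=cv2.INTER_CUBIC))
E
```

```text
(no output)
```

View pics/w1c.png

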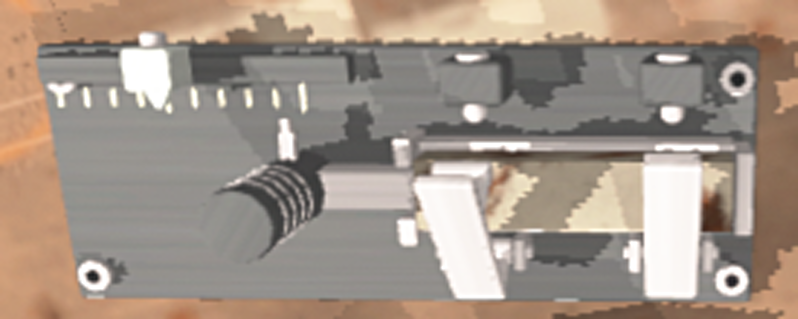

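```bash
python3 - <<'E'
from h import *
from workcell import robot,optics
T=optics.capture("top");S=optics.capture("scene");W=optics.capture("wrist")
C=np.array([[49,65,8],[-49,65,8],[-49,-197,8],[49,-197,8]])/1e3
t=np.array([[107,63],[52,288],[675,443],[723,212]])/4.5+[225,140]
s=np.array([[85,350],[241,487],[645,158],[492,52]])/4+[200,140]
w=np.array([[752,300],[757,47],[38,47],[82,298]])/2.9+[45,135]
def go(ks):
    cams=[(T,t),(S,s),(W,w)]
    f=lambda p:np.concatenate([(proj(cams[k][0],cw(p,C))-cams[k][1]).ravel() for k in ks])
    r=least_squares(f,P0);print(ks,r.x.round(4),np.round(r.fun,1));return r.x
for ks in([0],[1],[2],[0,1,2]): p=go(ks)
for th in(.4,.55,.75):
  c,sn=np.cos(th),np.sin(th)
  pts=[[.024+a*c+b*sn,.034,.02-a*sn+b*c] for a,b in((0,.0195),(-.06,.0195),(-.066,.0195))]
  print(th,np.round(pts,4)[:,[0,2]].tolist(),((proj(W,cw(p,pts))-[45,135])*2.9).round(),((proj(T,cw(p,pts))-[225,140])*4.5).round(),((proj(S,cw(p,pts))-[200,140])*4).round())
E
```

```text
[0] [ 0.5278  0.0877 -0.2554] [-0.1 -0.6 -1.1  0.6  0.   0.3  1.2 -0.4]
[1] [ 0.5257  0.0912 -0.2592] [-1.4  0.4 -0.3  1.2  1.7 -0.9  0.2 -1.7]
[2] [ 0.529   0.0933 -0.2588] [ 0.3  0.8  1.2 -0.7 -1.2 -0.3 -0.3  0.7]
[0, 1, 2] [ 0.5281  0.0916 -0.2574] [-2.1 -0.7 -3.3  0.4 -2.2  0.4 -0.9 -0.2 -2.7  0.1 -1.6  0.7  0.3 -1.4
 -1.1 -2.1 -1.3  0.3 -0.6 -1.2 -3.  -0.4 -1.8  0.5]
0.4 [[0.0316, 0.038], [-0.0237, 0.0613], [-0.0292, 0.0637]] [[668. 286.]
 [668. 143.]
 [668. 127.]] [[155. 105.]
 [115. 231.]
 [111. 245.]] [[153. 289.]
 [245. 331.]
 [255. 336.]]
0.55 [[0.0342, 0.0366], [-0.017, 0.068], [-0.0221, 0.0711]] [[668. 291.]
 [668. 170.]
 [668. 155.]] [[156.  99.]
 [118. 212.]
 [114. 224.]] [[149. 288.]
 [233. 311.]
 [242. 314.]]
0.75 [[0.0373, 0.0343], [-0.0066, 0.0752], [-0.011, 0.0793]] [[668. 297.]
 [668. 209.]
 [668. 198.]] [[159.  93.]
 [123. 184.]
 [119. 193.]] [[144. 287.]
 [215. 285.]
 [222. 285.]]
```

```bash
sed -i 's/^P0=.*/P0=np.array([.528,.0915,-.2575])/' h.py; cat > s.py <<'E'
from h import *
from workcell import robot
import sys
st=robot.observe();M=toolR(st)
print("tip cradle mm",(wc(P0,st["tool_pos"]+.173*M[:,1])*1e3).round(1),"yaw",round(yawc(st,P0),2),"F",st["force"].round(1),"w",round(st["grip_width"],3),"t",st["clock"])
E
python3 s.py
```

```text
tip cradle mm [[ -8.2  32.2 198.8]] yaw 0.09 F [ 0.2  0.5 -0.1] w -0.003 t 2.25
```

```bash
python3 -m jog '0.002 0.04 0.006 0;0 0.04 0.006 0;0 0.035 0 0;0 0 0 0;0 0 0 0'; python3 s.py; python3 - <<'E'
from h import *
from workcell import optics
for n in("wrist","scene"):
  c=optics.capture(n);cv2.imwrite(f"pics/{n}2.png",c["color"][:,:,::-1])
a=cv2.imread("pics/scene2.png")[140:290,200:375]; cv2.imwrite("pics/scene2.png",cv2.resize(a,None,fx=4,fy=4,interpolation=cv2.INTER_CUBIC))
E
```

```text
clock: 2.88
tool_pos: [0.5183, 0.1291, 0.2582]
ee_rot: [-0.56, 0.56, 0.432, -0.431]
force: [-0.2, -0.0, 0.2]
grip_width: 0.003
tip cradle mm [[-18.6  34.   85.2]] yaw 0.04 F [-0.2 -0.   0.2] w 0.003 t 2.875
```

View pics/wrist2.png

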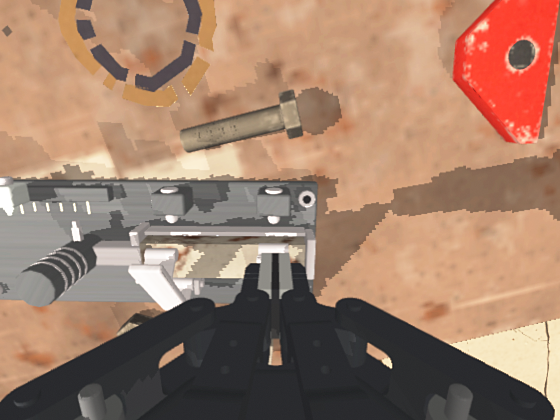

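View pics/scene2.png

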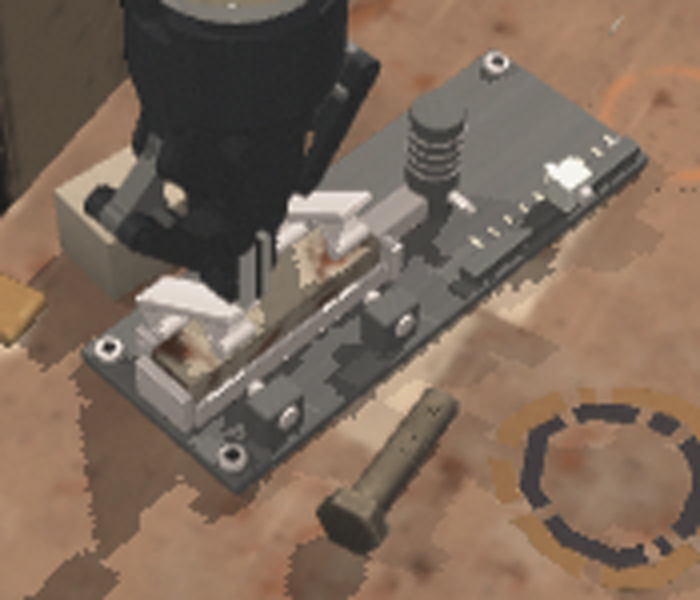

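```bash
python3 -m jog '0 0.010 0.003 0;0 0.010 0.004 0;0 0.008 0.004 0;0 0.007 0.003 0;0 0.006 0.003 0;0 0 0 0'; python3 s.py; python3 -m jog '0 0.003 0.001 0;0 0.002 0 0;0 0.001 0 0;0 0.001 0 0;0 0 0 0';python3 s.py
```

```text
clock: 3.72
tool_pos: [0.5008, 0.133, 0.2148]
ee_rot: [0.56, -0.56, -0.431, 0.432]
force: [-0.3, -0.3, -0.3]
grip_width: 0.002
tip cradle mm [[-37.1  33.1  41.8]] yaw 0.01 F [-0.3 -0.3 -0.3] w 0.002 t 3.725
clock: 4.35
tool_pos: [0.5003, 0.1334, 0.21]
ee_rot: [0.56, -0.56, -0.431, 0.432]
force: [-7.3, 0.3, 14.8]
grip_width: 0.0
tip cradle mm [[-37.6  33.5  37. ]] yaw 0.01 F [-7.3  0.3 14.8] w 0.0 t 4.35
```

```bash
python3 - <<'E'
from h import *
from workcell import optics
for n in("scene","wrist"):
  c=optics.capture(n);cv2.imwrite(f"pics/{n}3.png",c["color"][:,:,::-1])
a=cv2.imread("pics/scene3.png")[140:290,200:375]; cv2.imwrite("pics/scene3.png",cv2.resize(a,None,fx=4,fy=4,interpolation=cv2.INTER_CUBIC))
E
```

```text
(no output)
```

View pics/scene3.png

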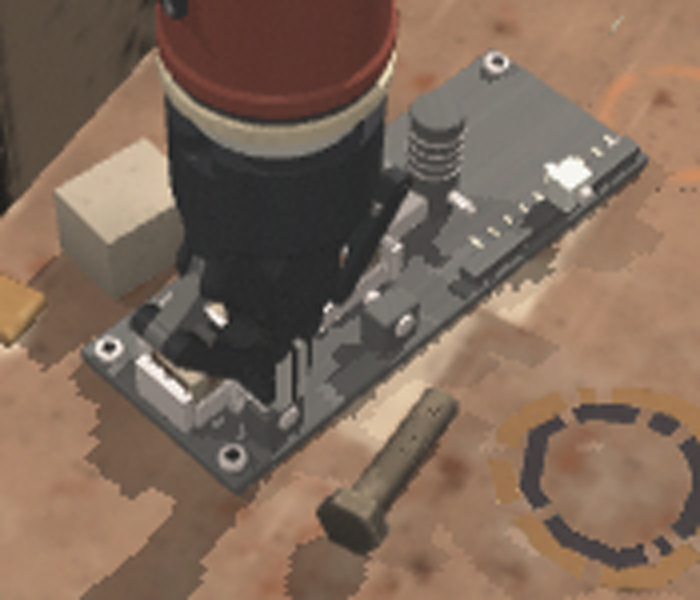

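View pics/wrist3.png

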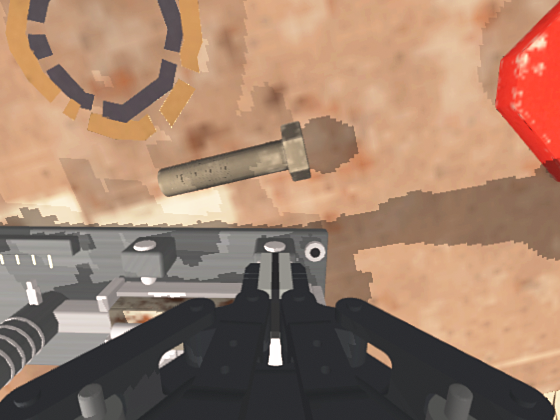

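```bash
python3 -m jog '0 -0.025 0 0;0 -0.025 -0.008 0;-0.032 0 -0.008 0;-0.032 0 0 0;-0.004 0 0 0;0 0 0 0;0 0 0 0'; python3 s.py;python3 - <<'E'
from h import *
from workcell import optics
for n in("scene","wrist"):
  c=optics.capture(n);cv2.imwrite(f"pics/{n}4.png",c["color"][:,:,::-1])
a=cv2.imread("pics/scene4.png")[140:290,200:375]; cv2.imwrite("pics/scene4.png",cv2.resize(a,None,fx=4,fy=4,interpolation=cv2.INTER_CUBIC))
E
```

```text
clock: 5.32
tool_pos: [0.4987, 0.064, 0.2587]
ee_rot: [0.56, -0.56, -0.432, 0.432]
force: [-0.5, 0.2, -0.5]
grip_width: 0.002
tip cradle mm [[-21.3 -34.   85.7]] yaw 0.04 F [-0.5  0.2 -0.5] w 0.002 t 5.325
```

View pics/scene4.png

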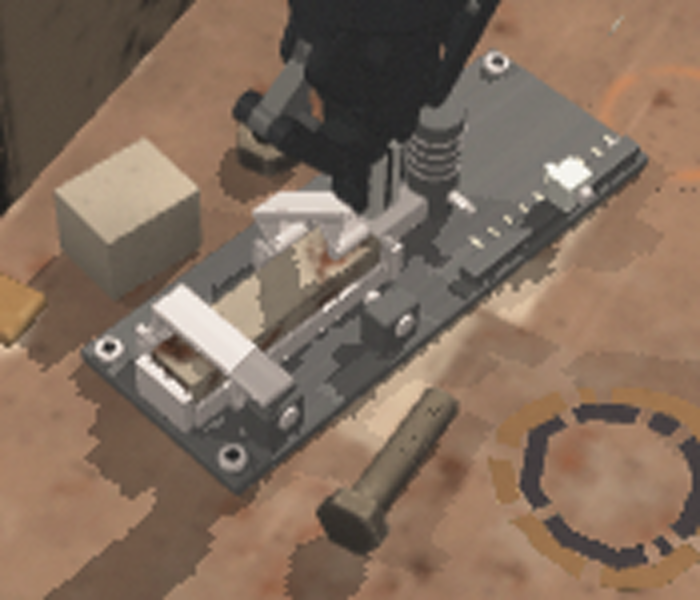

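View pics/wrist4.png

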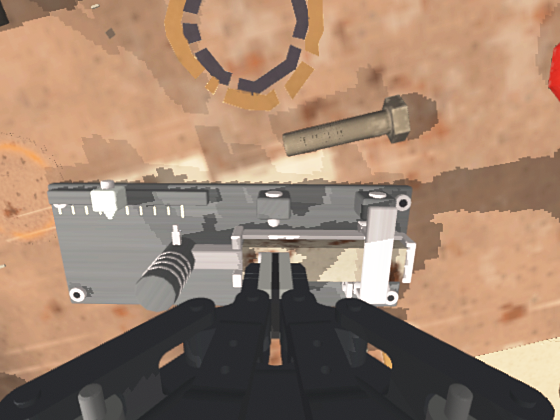

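```bash
python3 - <<'E'
from h import *
from workcell import robot,optics
st=robot.observe();M=toolR(st);S=optics.capture("scene")
tip=st["tool_pos"]+.173*M[:,1]
def px(a,h): return ((proj(S,[tip+a*M[:,0]-h*M[:,1]])-[200,140])*4).round()[0]
print(px(0,0))
for a in(.04,.05,.06,-.05,-.06,-.07):
  for h in(.03,.04,.05,.07): print(a,h,px(a,h))
E
```

```text
[363. 197.]
0.04 0.03 [293. 201.]
0.04 0.04 [293. 184.]
0.04 0.05 [294. 166.]
0.04 0.07 [294. 130.]
0.05 0.03 [274. 215.]
0.05 0.04 [274. 198.]
0.05 0.05 [275. 180.]
0.05 0.07 [275. 144.]
0.06 0.03 [255. 229.]
0.06 0.04 [255. 212.]
0.06 0.05 [255. 194.]
0.06 0.07 [255. 158.]
-0.05 0.03 [452.  82.]
-0.05 0.04 [454.  64.]
-0.05 0.05 [456.  47.]
-0.05 0.07 [459.  10.]
-0.06 0.03 [469.  69.]
-0.06 0.04 [471.  52.]
-0.06 0.05 [473.  34.]
-0.06 0.07 [476.  -3.]
-0.07 0.03 [485.  57.]
-0.07 0.04 [487.  39.]
-0.07 0.05 [489.  22.]
-0.07 0.07 [494. -15.]
```

```bash
python3 -m jog '0 0.010 0.002 0;0 0.010 0.003 0;0 0.008 0.004 0;0 0.008 0.004 0;0 0.006 0.003 0;0 0.004 0 0;0 0.002 0 0;0 0.001 0 0;0 0 0 0'; python3 s.py
```

```text
clock: 6.6
tool_pos: [0.4759, 0.0701, 0.2073]
ee_rot: [0.567, -0.553, -0.426, 0.438]
force: [-37.3, 11.6, 34.4]
grip_width: 0.001
tip cradle mm [[-49.4 -34.3  34.3]] yaw 0.05 F [-37.3  11.6  34.4] w 0.001 t 6.6
```

```bash
python3 -m jog '0 -0.006 0 0;0 -0.01 0 0;0 -0.02 0 0;0 -0.02 0 0;0 0 0 0;0 0 0 0'; python3 s.py;python3 - <<'E'
from h import *
from workcell import optics
for n in("scene","wrist","top"):
  c=optics.capture(n);cv2.imwrite(f"pics/{n}5.png",c["color"][:,:,::-1])
a=cv2.imread("pics/scene5.png")[140:290,200:375]; cv2.imwrite("pics/scene5.png",cv2.resize(a,None,fx=4,fy=4,interpolation=cv2.INTER_CUBIC))
E
```

```text
clock: 7.35
tool_pos: [0.4828, 0.0675, 0.2649]
ee_rot: [0.56, -0.56, -0.431, 0.432]
force: [0.4, 0.1, -0.5]
grip_width: -0.0
tip cradle mm [[-37.7 -34.8  91.9]] yaw 0.0 F [ 0.4  0.1 -0.5] w -0.0 t 7.35
```

View pics/scene5.png

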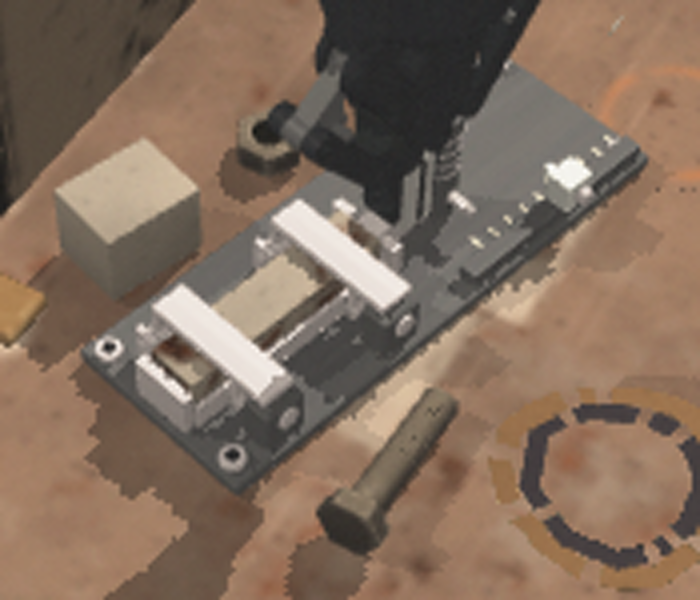

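View pics/wrist5.png

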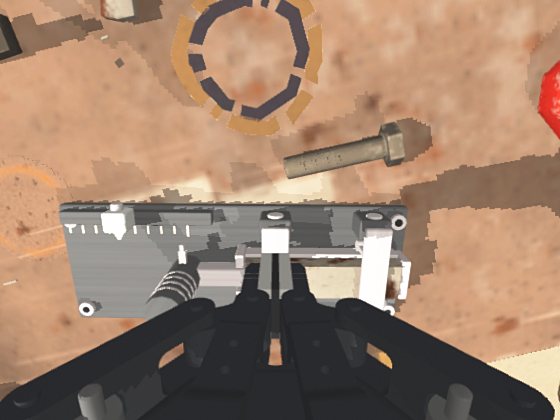

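```bash
python3 - <<'E'
from h import *
from workcell import robot,optics
S=optics.capture("scene");W=optics.capture("wrist")
for y in(.034,-.034):
 for th in(0,.1,.2):
  c,s=np.cos(th),np.sin(th)
  pts=[[.024+a*c+b*s,y+e,.02-a*s+b*c] for a,b,e in((-.066,.0195,.009),(-.066,.0195,-.009),(0,.0195,.009))]
  print(y,th,((proj(S,cw(P0,pts))-[200,140])*4).round().tolist(),proj(W,cw(P0,pts)).round().tolist())
a=cv2.imread("pics/scene5.png");cv2.imwrite("pics/scene5z.png",cv2.resize(a[180:430,130:430],None,fx=2.4,fy=2.4))
E
```

```text
0.034 0 [[262.0, 403.0], [294.0, 377.0], [150.0, 309.0]] [[393.0, 228.0], [365.0, 228.0], [383.0, 316.0]]
0.034 0.1 [[258.0, 390.0], [290.0, 365.0], [146.0, 307.0]] [[396.0, 235.0], [368.0, 235.0], [382.0, 318.0]]
0.034 0.2 [[252.0, 377.0], [285.0, 351.0], [143.0, 305.0]] [[399.0, 243.0], [370.0, 243.0], [382.0, 320.0]]
-0.034 0 [[380.0, 309.0], [410.0, 285.0], [268.0, 221.0]] [[288.0, 228.0], [260.0, 228.0], [287.0, 316.0]]
-0.034 0.1 [[376.0, 296.0], [407.0, 272.0], [265.0, 219.0]] [[288.0, 235.0], [260.0, 235.0], [287.0, 319.0]]
-0.034 0.2 [[372.0, 282.0], [402.0, 258.0], [262.0, 217.0]] [[289.0, 243.0], [259.0, 243.0], [287.0, 321.0]]
```

View pics/scene5z.png

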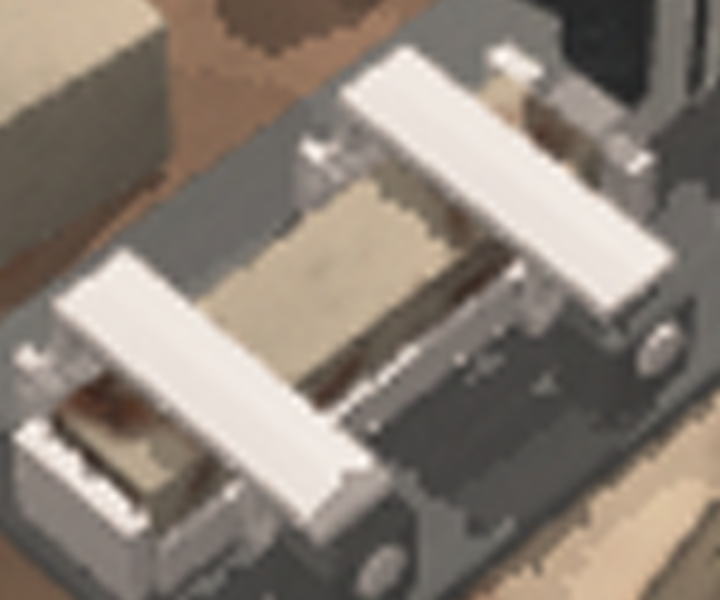

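```bash
python3 - <<'E'
import cv2
a=cv2.imread("pics/wrist5.png");cv2.imwrite("pics/w5z.png",cv2.resize(a[195:335,230:430],None,fx=4,fy=4,interpolation=cv2.INTER_CUBIC))
E
```

```text
(no output)
```

View pics/w5z.png

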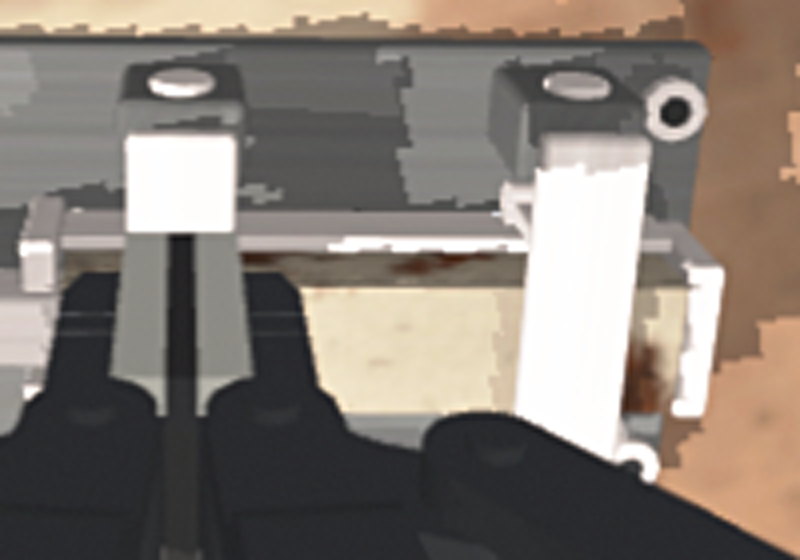

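```bash
python3 -m jog '0 -0.015 0 0;-0.032 -0.01 -0.018 0;-0.033 0 -0.02 0;0 0 0 0;0 0 0 0;0 0 0 0' 0.2 40; python3 s.py;python3 - <<'E'
from h import *
from workcell import optics,robot
print(robot.observe()["tool_pos"])
for n in("scene","wrist","top"):
  c=optics.capture(n);cv2.imwrite(f"pics/{n}6.png",c["color"][:,:,::-1])
  print(n,proj(c,cw(P0,[[0,-.1,.072],[-.0255,-.1,.0255],[-.03,-.142,.0255]])))
a=cv2.imread("pics/scene6.png")[140:290,200:375]; cv2.imwrite("pics/scene6.png",cv2.resize(a,None,fx=4,fy=4,interpolation=cv2.INTER_CUBIC))
E
```

```text
clock: 8.35
tool_pos: [0.503, -0.0043, 0.2907]
ee_rot: [0.56, -0.56, -0.432, 0.432]
force: [-0.0, -0.3, 0.4]
grip_width: 0.601
tip cradle mm [[ 1.000e-01 -9.890e+01  1.177e+02]] yaw 0.06 F [-0.  -0.3  0.4] w 0.601 t 8.35
[ 0.5029874  -0.00426526  0.29073654]
scene [[308.38086453 167.1158432 ]
 [317.44119286 193.01817824]
 [335.15106655 181.85132734]]
wrist [[270.81683712 237.44402048]
 [271.48980956 183.12440004]
 [215.0847536  177.17302634]]
top [[329.58085286 195.99679438]
 [324.58931332 212.79888954]
 [346.84739484 220.86094311]]
```

View pics/scene6.png

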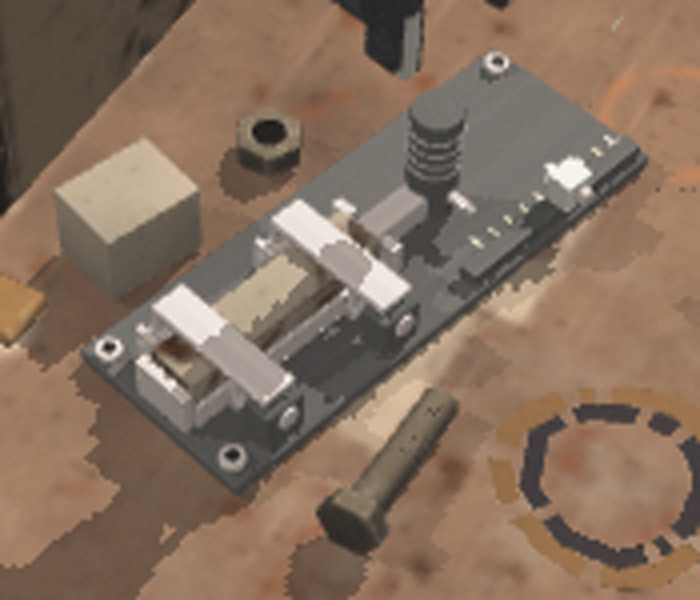

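View pics/wrist6.png

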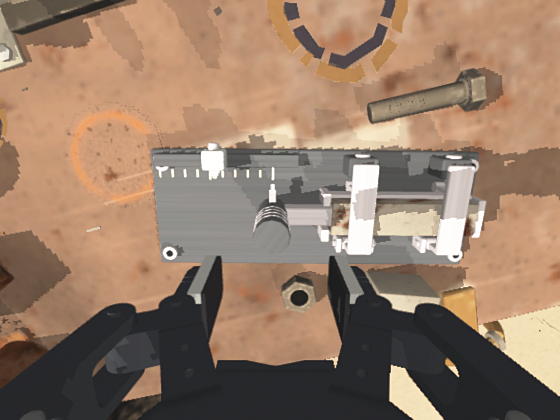

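```bash
python3 -m jog '-0.001 0.03 0 0;0 0.03 0 0;0 0.016 0 0;0 0 0 0'; python3 s.py;  python3 -m jog '0 0 0 0;0 0 0 0;0 0 0 0;0 0 0 0;0 0 0 0;0 0 0 0' -1 40; python3 s.py;python3 - <<'E'
from h import *
from workcell import optics,robot
for n in("scene","wrist"):
  c=optics.capture(n);cv2.imwrite(f"pics/{n}7.png",c["color"][:,:,::-1])
  print(n,proj(c,cw(P0,[[-.0255,-.1,.0255],[-.03,-.142,.0255]])))
a=cv2.imread("pics/scene7.png")[140:290,200:375]; cv2.imwrite("pics/scene7.png",cv2.resize(a,None,fx=4,fy=4,interpolation=cv2.INTER_CUBIC))
E
```

```text
clock: 9.0
tool_pos: [0.5024, -0.0057, 0.2136]
ee_rot: [0.561, -0.559, -0.431, 0.432]
force: [0.5, -0.2, 0.2]
grip_width: 0.598
tip cradle mm [[  -0.5 -100.6   40.6]] yaw 0.03 F [ 0.5 -0.2  0.2] w 0.598 t 9.0
clock: 9.75
tool_pos: [0.5037, -0.0063, 0.2159]
ee_rot: [-0.559, 0.561, 0.432, -0.431]
force: [0.0, -0.5, 6.2]
grip_width: 0.266
tip cradle mm [[   1.8 -100.7   42.9]] yaw -0.0 F [ 0.  -0.5  6.2] w 0.266 t 9.75
scene [[317.44119286 193.01817824]
 [335.15106655 181.85132734]]
wrist [[273.29096458 208.01810859]
 [192.13023913 199.70758274]]
```

View pics/scene7.png

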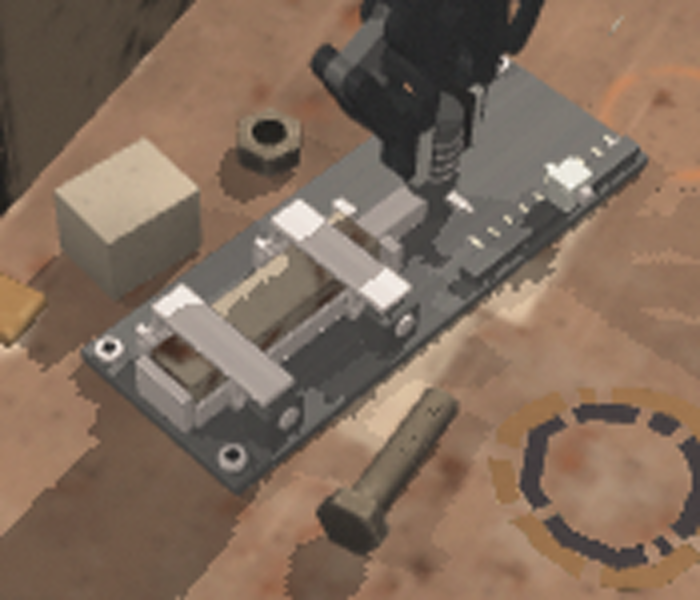

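View pics/wrist7.png

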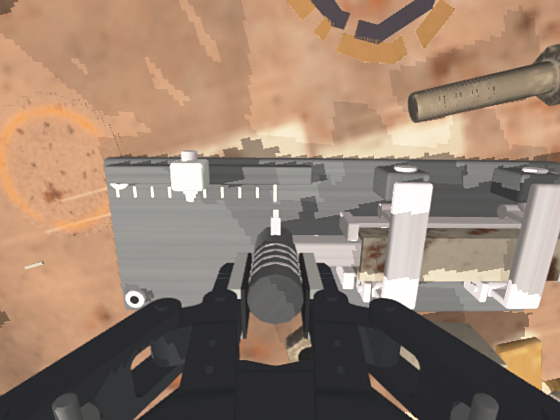

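```bash
python3 - <<'E'
import cv2
a=cv2.imread("pics/wrist7.png");cv2.imwrite("pics/w7z.png",cv2.resize(a[140:250,160:310],None,fx=5,fy=5,interpolation=cv2.INTER_CUBIC))
E
```

View pics/w7z.png

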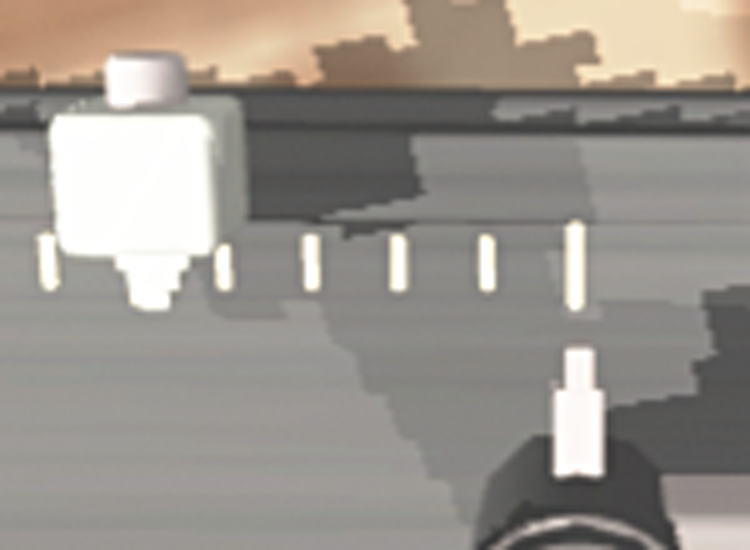

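```bash
python3 - <<'E'
from h import *
from workcell import optics,robot
c=optics.capture("wrist")
print(wc(P0,unproj(c,[[276,209.6],[190,201.6]],.0255))*1e3)
E
```

```text
[[ -24.641934    -98.58970727   25.5       ]
 [ -28.98889681 -143.18443867   25.5       ]]
```

```bash
python3 -m jog '-0.003 0 0 0;-0.005 0 0 0;-0.006 0 0 0;-0.006 0 0 0;-0.006 0 0 0;-0.006 0 0 0;-0.005 0 0 0;-0.004 0 0 0;-0.002 0 0 0;0 0 0 0;0 0 0 0' -1 50; python3 s.py;python3 - <<'E'
from h import *
from workcell import optics,robot
for n in("scene","wrist"):
  c=optics.capture(n);cv2.imwrite(f"pics/{n}8.png",c["color"][:,:,::-1])
a=cv2.imread("pics/scene8.png")[140:290,200:375]; cv2.imwrite("pics/scene8.png",cv2.resize(a,None,fx=4,fy=4,interpolation=cv2.INTER_CUBIC))
a=cv2.imread("pics/wrist8.png");cv2.imwrite("pics/w8z.png",cv2.resize(a[140:250,210:360],None,fx=5,fy=5,interpolation=cv2.INTER_CUBIC))
E
```

```text
clock: 11.28
tool_pos: [0.4926, -0.0468, 0.2152]
ee_rot: [0.56, -0.56, -0.433, 0.43]
force: [2.3, 6.5, 3.1]
grip_width: 0.264
tip cradle mm [[   1.2 -142.2   42.2]] yaw -0.04 F [2.3 6.5 3.1] w 0.264 t 11.275
```

View pics/scene8.png

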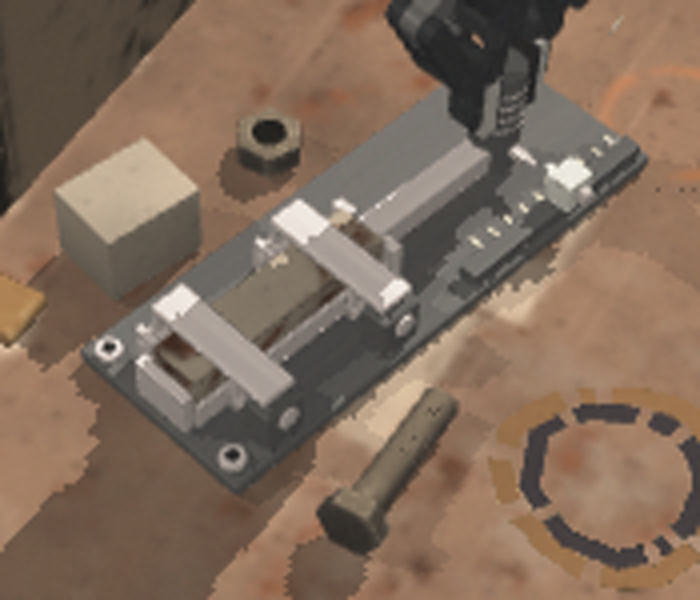

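View pics/w8z.png

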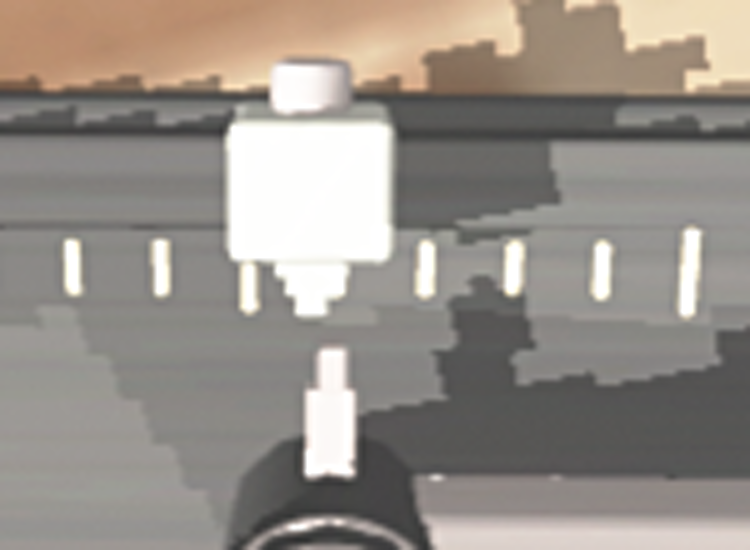

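```bash
python3 -m jog '-0.0013 0 0 0;-0.0012 0 0 0;0 0 0 0;0 0 0 0;0 0 0 0;0 0 0 0'; python3 s.py;python3 - <<'E'
from h import *
from workcell import optics,robot
for n in("scene","wrist"):
  c=optics.capture(n);cv2.imwrite(f"pics/{n}9.png",c["color"][:,:,::-1])
a=cv2.imread("pics/scene9.png")[140:290,200:375]; cv2.imwrite("pics/scene9.png",cv2.resize(a,None,fx=4,fy=4,interpolation=cv2.INTER_CUBIC))
a=cv2.imread("pics/wrist9.png");cv2.imwrite("pics/w9z.png",cv2.resize(a[140:250,210:360],None,fx=5,fy=5,interpolation=cv2.INTER_CUBIC))
E
```

```text
clock: 12.12
tool_pos: [0.492, -0.0491, 0.2151]
ee_rot: [0.56, -0.56, -0.433, 0.43]
force: [3.2, 6.6, 3.5]
grip_width: 0.267
tip cradle mm [[   1.2 -144.6   42.1]] yaw -0.04 F [3.2 6.6 3.5] w 0.267 t 12.125
```

View pics/w9z.png

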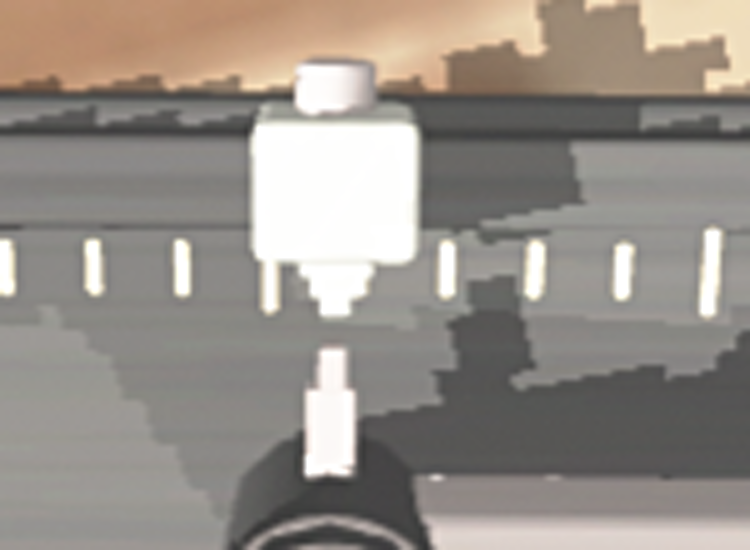

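View pics/wrist9.png

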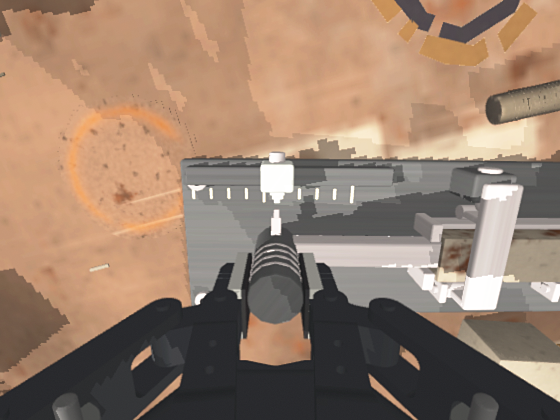

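View pics/scene9.png

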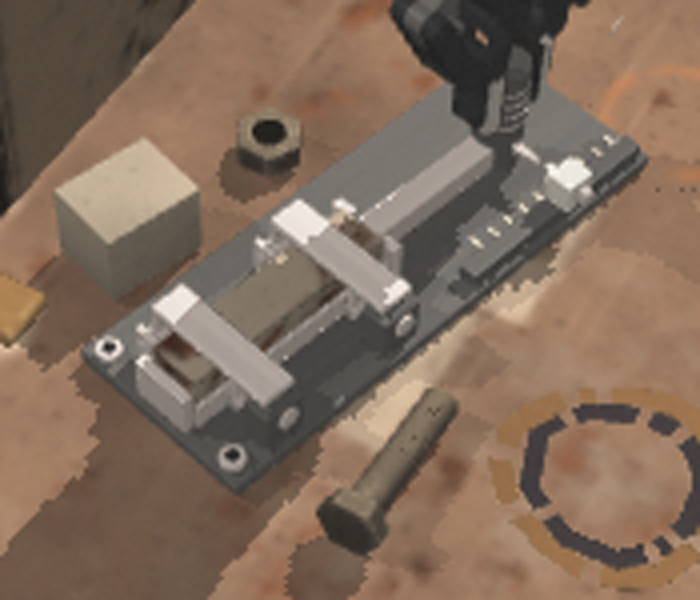

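```bash
python3 -c "
from workcell import hand_in
print(hand_in())"
```

```text
the job is handed in; nothing more can be done
None
```

I shut both straps onto their catches, pulled the rod out by its knob to the length mark, and handed the job in at about 12 s, still gripping the knob. `hand_in` gives no verdict, so the result below rests on my own last checks.

**Last checks:**
- **Straps:** both straps looked fully shut in the scene picture. Their ends lay where the shut position projects, to within a few pixels of the enlarged picture.
- **Pointer and mark:** in the enlarged wrist picture the pointer was at column 332 and the tooth at column 334. That is within about 0.5 mm along the rod, against 5 mm allowed.
- **Hold:** the fingers stopped on the knob at opening 0.267 with a 50 N grip commanded. The wrist read about 7 N of spring pull along the rod.
- **Mark and bystanders:** the mark, steel block, nut and bolt looked unmoved.

**What went wrong or disagreed:**
- **Front strap press:** the fingertip was pushed about 12 mm sideways and the wrist force reached about 52 N. I backed off at once, and the strap was already shut. The rule is 40 N for the arm or gripper body; this force was at the fingertips, but I can't confirm how it was counted.
- **Camera fits:** the three cameras disagreed on the cradle's position by up to about 6 mm. I did the final alignment by comparing pointer and tooth directly in the wrist picture.
- **Tube tilt:** I checked this only by eye; the tube looked level under the straps.

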